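# Set the stock tags on the workshop rack

### The job

Each parts bin on the rack has a hinged tag standing right in front of it: gently push over, with the fingertips, whichever tags are wrong, so that the tags of the bins heaped full show their green faces upwards and the tags of the nearly empty bins show their red faces. Do not pinch the tags or press hard on them, and leave the bins and everything else on the bench where they are.

Things in the scene. Friction and masses are not known exactly. Their poses are not given: they have to be found in the camera images.
- rack: low fixed grey steel tray, 270 x 540 mm, top 20 mm above the table, yellow stripe on its near edge; origin at the centre of its underside, x axis away from the robot, y axis left along the row. Four tag stations stand at own x = -0.075, four bins at own x = 0.05, both at own y = -0.195, -0.065, 0.065, 0.195: each bin has one tag straight in front of it, 125 mm between origins.
- bin_a: loose blue open parts bin, 120 mm deep x 104 mm wide x 65 mm high, standing on the rack (rim 85 mm above the table), FULL, heaped to the rim with round steel nuts (heap up to about 10 mm above the rim); origin at the centre of its underside. Which place in the row it takes varies.
- bin_b: loose blue open parts bin, 120 mm deep x 104 mm wide x 65 mm high, standing on the rack (rim 85 mm above the table), FULL, heaped to the rim with brass bolts (heap up to about 10 mm above the rim); origin at the centre of its underside. Which place in the row it takes varies.
- bin_c: loose blue open parts bin, 120 mm deep x 104 mm wide x 65 mm high, standing on the rack (rim 85 mm above the table), nearly EMPTY, one steel nut on its bare blue floor; origin at the centre of its underside. Which place in the row it takes varies.
- bin_d: loose blue open parts bin, 120 mm deep x 104 mm wide x 65 mm high, standing on the rack (rim 85 mm above the table), nearly EMPTY, two brass bolts on its bare blue floor; origin at the centre of its underside. Which place in the row it takes varies.
- station1: fixed dark steel hinge block of tag 1 on the rack, 81 (along rack x) x 44 mm, with two cheeks reaching 38 mm above the rack top; origin at the centre of its underside (on the rack top, 20 mm above the table), axes as the rack's. Which place in the row it takes varies.
- tag1_hinge (a point): hinge axis of tag 1, at its middle: 45 mm above the table, running along rack x. The tag is a flat plate 60 mm along the axis, 52 mm from axis to free edge, 4 mm thick, about 50 g, smooth and slippery, one face green and the other red; it swings freely left and right between two stops and gravity holds it on either stop.
- tag1 (a joint): lean of tag 1 from upright: +0.85 rad = leaning to the left (rack +y), green face showing upwards; -0.85 rad = leaning to the right, red face showing upwards; 0 = upright, and past upright it falls over by itself. At rest the free edge is 39 mm to the side of the hinge axis and 34 mm above it (79 mm above the table).
- station2: fixed dark steel hinge block of tag 2 on the rack, 81 (along rack x) x 44 mm, with two cheeks reaching 38 mm above the rack top; origin at the centre of its underside (on the rack top, 20 mm above the table), axes as the rack's. Which place in the row it takes varies.
- tag2_hinge (a point): hinge axis of tag 2, at its middle: 45 mm above the table, running along rack x. The tag is a flat plate 60 mm along the axis, 52 mm from axis to free edge, 4 mm thick, about 50 g, smooth and slippery, one face green and the other red; it swings freely left and right between two stops and gravity holds it on either stop.
- tag2 (a joint): lean of tag 2 from upright: +0.85 rad = leaning to the left (rack +y), green face showing upwards; -0.85 rad = leaning to the right, red face showing upwards; 0 = upright, and past upright it falls over by itself. At rest the free edge is 39 mm to the side of the hinge axis and 34 mm above it (79 mm above the table).
- station3: fixed dark steel hinge block of tag 3 on the rack, 81 (along rack x) x 44 mm, with two cheeks reaching 38 mm above the rack top; origin at the centre of its underside (on the rack top, 20 mm above the table), axes as the rack's. Which place in the row it takes varies.
- tag3_hinge (a point): hinge axis of tag 3, at its middle: 45 mm above the table, running along rack x. The tag is a flat plate 60 mm along the axis, 52 mm from axis to free edge, 4 mm thick, about 50 g, smooth and slippery, one face green and the other red; it swings freely left and right between two stops and gravity holds it on either stop.
- tag3 (a joint): lean of tag 3 from upright: +0.85 rad = leaning to the left (rack +y), green face showing upwards; -0.85 rad = leaning to the right, red face showing upwards; 0 = upright, and past upright it falls over by itself. At rest the free edge is 39 mm to the side of the hinge axis and 34 mm above it (79 mm above the table).
- station4: fixed dark steel hinge block of tag 4 on the rack, 81 (along rack x) x 44 mm, with two cheeks reaching 38 mm above the rack top; origin at the centre of its underside (on the rack top, 20 mm above the table), axes as the rack's. Which place in the row it takes varies.
- tag4_hinge (a point): hinge axis of tag 4, at its middle: 45 mm above the table, running along rack x. The tag is a flat plate 60 mm along the axis, 52 mm from axis to free edge, 4 mm thick, about 50 g, smooth and slippery, one face green and the other red; it swings freely left and right between two stops and gravity holds it on either stop.
- tag4 (a joint): lean of tag 4 from upright: +0.85 rad = leaning to the left (rack +y), green face showing upwards; -0.85 rad = leaning to the right, red face showing upwards; 0 = upright, and past upright it falls over by itself. At rest the free edge is 39 mm to the side of the hinge axis and 34 mm above it (79 mm above the table).
- socket: loose steel wrench socket, 26 mm across, 30 mm high, standing on the near edge of the rack; origin at the underside or middle; not part of the job
- bushing: loose brass bushing, 24 mm across, 22 mm high, standing on the near edge of the rack; origin at the underside or middle; not part of the job
- wrench: loose steel wrench lying on the table, nearer than the rack and to the right; origin at the underside or middle; not part of the job
- driver: loose red-handled screwdriver lying on the table, nearer than the rack and to the left; origin at the underside or middle; not part of the job
- spray: spray can, 60 mm across, 170 mm high, standing right of the rack; origin at the underside or middle; not part of the job
- vblock: steel V-block 70 x 60 x 45 mm on the table, right of the rack; origin at the underside or middle; not part of the job
- mug: white mug, 80 mm across, 90 mm high, left of the rack; origin at the underside or middle; not part of the job
Not all that is in view belongs to the job. What is shaped like the bin_a but orange or pink is not meant.

How it is judged (in metres and radians):
At the end, for the whole second after the job is handed in: Every tag in front of a full bin (station within 152 mm of the bin) leans left with green up (joint above 0.75 rad), every tag in front of a nearly empty bin leans right with red up (joint below -0.75 rad), the tags are at rest (below 0.1 rad/s) and all bins are within 15 mm of where they began ((horizontal distance between station1 and bin_a above 0.152 m or value of joint tag1 above 0.75 rad) and (horizontal distance between station1 and bin_b above 0.152 m or value of joint tag1 above 0.75 rad) and (horizontal distance between station1 and bin_c above 0.152 m or value of joint tag1 below -0.75 rad) and (horizontal distance between station1 and bin_d above 0.152 m or value of joint tag1 below -0.75 rad) and velocity of joint tag1 between -0.1 and 0.1 rad/s and (horizontal distance between station2 and bin_a above 0.152 m or value of joint tag2 above 0.75 rad) and (horizontal distance between station2 and bin_b above 0.152 m or value of joint tag2 above 0.75 rad) and (horizontal distance between station2 and bin_c above 0.152 m or value of joint tag2 below -0.75 rad) and (horizontal distance between station2 and bin_d above 0.152 m or value of joint tag2 below -0.75 rad) and velocity of joint tag2 between -0.1 and 0.1 rad/s and (horizontal distance between station3 and bin_a above 0.152 m or value of joint tag3 above 0.75 rad) and (horizontal distance between station3 and bin_b above 0.152 m or value of joint tag3 above 0.75 rad) and (horizontal distance between station3 and bin_c above 0.152 m or value of joint tag3 below -0.75 rad) and (horizontal distance between station3 and bin_d above 0.152 m or value of joint tag3 below -0.75 rad) and velocity of joint tag3 between -0.1 and 0.1 rad/s and (horizontal distance between station4 and bin_a above 0.152 m or value of joint tag4 above 0.75 rad) and (horizontal distance between station4 and bin_b above 0.152 m or value of joint tag4 above 0.75 rad) and (horizontal distance between station4 and bin_c above 0.152 m or value of joint tag4 below -0.75 rad) and (horizontal distance between station4 and bin_d above 0.152 m or value of joint tag4 below -0.75 rad) and velocity of joint tag4 between -0.1 and 0.1 rad/s and distance of each of bin_a, bin_b, bin_c, bin_d from where it was at the start of the episode below 0.015 m); the robot touches nothing.
It fails at once if a bin was shifted or lifted (15 mm) (distance of any of bin_a, bin_b, bin_c, bin_d from where it was at the start of the episode above 0.015 m).
It fails at once if another thing on the bench was shifted or lifted (20 mm) (distance of any of socket, bushing, wrench, driver, spray, vblock, mug from where it was at the start of the episode above 0.02 m).
It fails at once if a tag or its block was pinched or pressed hard (over 15 N) (contact force between the fingers and station1 above 15 N or contact force between the fingers and station2 above 15 N or contact force between the fingers and station3 above 15 N or contact force between the fingers and station4 above 15 N).
It also fails if it takes over 51 s, if anything falls off the work surface, if the arm or the gripper's body presses on something with over 40 N, if the wrist force passes 120 N, or if a joint passes its speed limit or range.

### The arm

A 6-joint arm with a two-finger parallel gripper is mounted at the origin on the work surface. World frame = base frame: x ahead of the robot, y to its left, z up, the work surface at z = 0. Lengths are in m, angles in degrees, forces in N, time in s.
With the tool pointing down it reaches from about 0.375 to 0.9 m from the base axis. Payload 3.1 kg.
Tool frame: the origin (TCP) lies on the centre line of the jaws, within the pads' length; the fingertips stand 17 mm ahead of it and the grasp point (between the pads) lies 2 mm behind it; z points along the fingers, y is the line along which they close (so a half turn about z gives the same grasp; the last joint's range is limited). The gripper opens to 87 mm and grips with 3 to 60 N. Pads are 19 mm wide; open, the fingers measure 117 mm over their backs; the gripper's body (75 mm by 190 mm) begins 51 mm behind the grasp point.
Start: joints at [-76.519, 30.224, 82.088, -0, 67.689, -10.227], TCP at [0.251, -0.572, 0.24] pointing down, gripper open.
Joint ranges: [-176.69, 176.69], [-43.24, 126.21], [12.49, 139.97], [-82, 262], [0, 151.66], [-163.58, 163.58]. Speed limits (degrees/s): [159.86, 159.86, 180, 180, 180, 180].

### API

Orientations are given as a 3x3 rotation matrix whose columns are the frame's x, y, z axes.
In Python, from rig import bot, imaging, finder gives the robot as it stands. The module is installed in compiled form; this text tells all that it offers.
- The arm moves only by the tool play_rows, never from a script. Its argument "motion" is a list that holds one entry, the list of rows, each a list of 6 numbers: the shift along the tool's x, y, z in parts of the range, where 1.0 means 0.5 m, then the turn, a rotation vector about the tool's x, y, z in parts of the range, where 1.0 means 2 pi rad. In form: [[[dx, dy, dz, wx, wy, wz], ...]]. A call has 1 to 8 rows; each row is the pose to reach, as a shift and turn from the pose commanded when the call began, along the tool's axes at that moment; what a row does not reach only later rows make up. A row lasts 1/12 s, in which the tool goes at most 41.7 mm and 7.16 degrees, less where a joint would pass 70% of its speed; a pose out of reach is approached as far as the arm can. No shift or turn number may pass 1 either way. A call with a gripper value outside its range is refused whole. "fingers" is the finger opening in m, from 0 to 0.087, set as the call begins (left out, the last holds). The fingers move at their own pace and stop on an object; the grip force is fixed at half the most. Time passes only in rows, so rows that repeat a pose let the fingers close. It gives the time, the measured TCP pose, the force, the opening and the grip force at its end, in the units of the state.
- bot.read_state(): the state, without advancing time (a new reading comes with each control period).
- imaging.capture(name): name is "side" or "top" or "wrist"; returns a dict with "frame" (400x640x3 uint8, red, green, blue), "camera_matrix" (3x3 intrinsics, pixels), "k1" (the pictures are not rectified: a ray, as slopes to the right and down, at radius r is drawn at 1 + k1 r^2 times it, then the intrinsics apply), "R" (3x3) and "t" (3): a world point X has camera coordinates R X + t. Camera axes: x right, y down, z forward; pixel columns grow to the right and rows downward; lengths in m; the calibration is good to about 2 mm. A picture is of the moment at which its call begins. There is no depth.
- bot.hand_in(): hands the job in; it is judged then, once.
Trained networks look in the newest picture that a camera, given by its name, has taken for a name from the list of things; names that differ only in an ending like _2 or _b are one class to them, and where a whole thing is asked for, a point or a joint stands for the part that bears it (a point fixed in the world has none). Each returns a list of dicts, best first, with "confidence" (0 to 1); they miss things now and then, are a little off and sometimes report something else, mostly with a low value. They report only what shows in the picture. A call takes as long as a camera call. They do not tell look-alikes from the thing itself.
- finder.recognise(camera, name): "at" ([x, y, z] in m, in world coordinates, good to about 4 mm: the middle of the surface that is visible of it).
- finder.outline_of(camera, name): "pixels" (400x640 bool, what is visible of it).
The state is a dict: "time_s": time; "joint_positions": joint angles; "qvel": joint speeds; "tau": joint torques, N m; "position": TCP position; "tcp_rot": TCP orientation; "force": force on the tool from outside, world axes, zero at the start; "moment": the same for the moment, N m; "opening": opening from 0.0 (shut) to 1.0 (fully open); "grasp_force": force on a finger pad.
Only numpy, scipy, OpenCV 4.12 (cv2) and the standard library are available. Lean on these libraries where they do the work, as an engineer would, in place of code of your own. Each camera call takes 0.05 s, during which the arm holds its last target. There are 200 camera calls.

## Working session

There is one attempt and no reset: what is moved stays moved. The work goes in short steps, Python scripts to look and compute and a tool call to move; the robot and the scene stay as the last step left them, time stands still between calls to the robot, and variables do not carry over. Pictures are saved under pics/ and viewed, at most 10 in all, crops included, and the job is handed in when it is done.

Besides the shell and the picture viewer there is one more tool, called after "Call:" by a JSON object that holds its "name" and its "arguments", one argument or row to a line. play_rows: Moves the arm, as the interface text tells. Its arguments: {"type":"object","properties":{"motion":{"type":"array"},"fingers":{"type":"number"}},"required":["motion"]}

```bash
mkdir -p pics; python3 - <<'E'
from rig import bot, imaging, finder
import cv2
for c in("top","side"):
    d=imaging.capture(c); cv2.imwrite(f"pics/{c}1.png",d["frame"][:,:,::-1])
    for n in(["rack","bin_a","bin_c","station1","tag1_hinge","socket","bushing"]):
        print(c,n,[(x["at"],round(x["confidence"],2)) for x in finder.recognise(c,n)])
print(bot.read_state())
E
```

```text
top rack [([0.5594, -0.0351, 0.0222], 0.91), ([0.6429, 0.1649, 0.024], 0.24)]
top bin_a [([0.6416, 0.1644, 0.022], 0.98), ([0.6523, -0.0917, 0.0851], 0.78), ([0.3109, -0.1675, 0.0671], 0.78), ([0.6552, 0.0358, 0.0238], 0.76), ([0.6644, -0.2182, 0.0824], 0.72), ([0.3353, 0.1675, 0.0601], 0.59), ([0.3141, 0.3453, 0.0235], 0.23)]
top bin_c [([0.6416, 0.1644, 0.022], 0.98), ([0.6523, -0.0917, 0.0851], 0.78), ([0.3109, -0.1675, 0.0671], 0.78), ([0.6552, 0.0358, 0.0238], 0.76), ([0.6644, -0.2182, 0.0824], 0.72), ([0.3353, 0.1675, 0.0601], 0.59), ([0.3141, 0.3453, 0.0235], 0.23)]
top station1 [([0.5421, -0.2253, 0.053], 0.93), ([0.5334, -0.1099, 0.0528], 0.87), ([0.5204, 0.0134, 0.0564], 0.59), ([0.661, -0.2165, 0.0843], 0.38)]
top tag1_hinge [([0.5329, -0.2243, 0.0611], 0.82)]
top socket [([0.5315, -0.1195, 0.0615], 0.45)]
top bushing [([0.4852, 0.082, 0.0423], 0.62), ([0.5209, -0.4783, 0.1593], 0.46)]
side rack [([0.5012, 0.1525, 0.0266], 0.86), ([0.5337, -0.1103, 0.048], 0.33)]
side bin_a [([0.3103, 0.1889, 0.0584], 0.91), ([0.6297, 0.1689, 0.0616], 0.9), ([0.6348, -0.2119, 0.0821], 0.86
[... 580 characters left out ...]
5203057e-03,
        6.76879381e+01, -1.02292969e+01]), 'qvel': array([-0.15076669,  0.10236612,  0.0280269 ,  0.01699792, -0.03240319,
        0.04464541]), 'tau': array([-5.73728666e-04, -4.39950979e+01, -1.76978856e+01,  6.32999581e-02,
        5.03119407e-02, -1.33007060e-05]), 'position': array([ 0.25134543, -0.57223375,  0.23958097]), 'tcp_rot': array([[ 9.15568237e-01,  4.02162658e-01, -6.44482694e-06],
       [ 4.02162656e-01, -9.15568233e-01, -8.75232651e-05],
       [-4.10992678e-05,  7.75416528e-05, -9.99999996e-01]]), 'force': array([-0.22698707, -0.57811725, -0.31298239]), 'moment': array([-0.01173912, -0.01673225, -0.02118984]), 'grasp_force': 0.0, 'opening': 1.001873325549708}
```

View pics/top1.png

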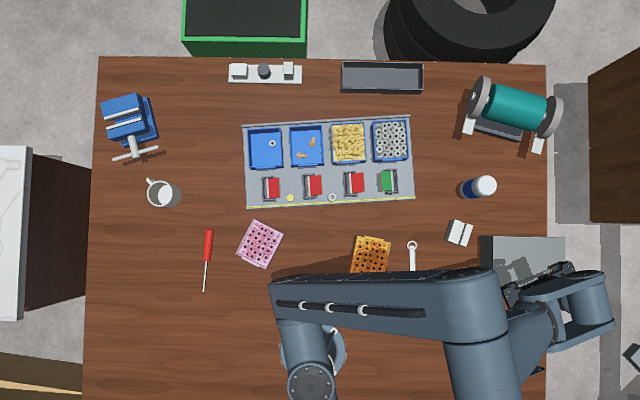

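View pics/side1.png

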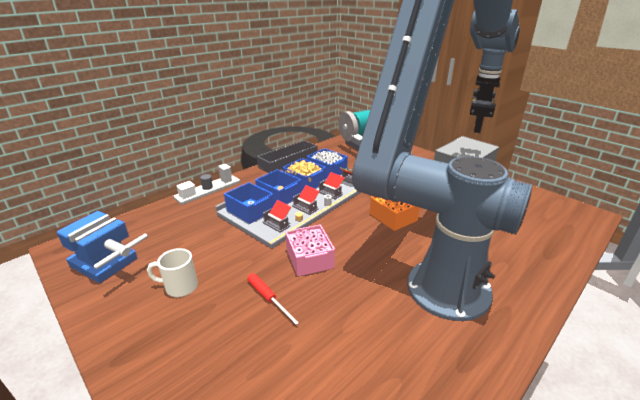

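The top view shows the row from left to right: two empty bins at (266,150) and (306,146), a brass-filled bin at (348,143) and a nut-filled bin at (391,141). Their tags are red (271,187), red (313,185), red (354,183) and green (389,181). The only wrong tag appears to be the one at (354,183), in front of the brass bin. The look-alikes are the other three tags, plus the pink bin (260,243) and the orange bin (370,254), which aren't meant. Next I'll fit the rack pose and check it on a crop.

```bash
cat > h.py <<'E'
import numpy as np, cv2
from rig import bot, imaging, finder
def proj(d,X):
    p=d["R"]@np.asarray(X,float)+d["t"]; s=p[:2]/p[2]; s=s*(1+d["k1"]*(s@s))
    return (d["camera_matrix"]@np.r_[s,1])[:2]
E
python3 - <<'E'
from h import *
from scipy.optimize import least_squares
d=imaging.capture("top"); f=d["frame"]
# rack outline corners from image: grey rack mask
ys=[.195,.065,-.065,-.195]
st={}
for c in("top","side"):
    if c=="side": imaging.capture(c)
    for x in finder.recognise(c,"station1"):
        if x["confidence"]>.5:
            p=np.array(x["at"]); k=int(np.argmin([abs(p[1]-(y-.035)) for y in ys])); st.setdefault(k,[]).append(p)
def P(q,x,y,z):
    c,s=np.cos(q[2]),np.sin(q[2]); return np.array([q[0]+c*x-s*y,q[1]+s*x+c*y,z])
def r(q): return np.concatenate([(P(q,-.075,ys[k],0)-p)[:2] for k in st for p in st[k]])
q0=least_squares(r,[.6,-.03,0],loss="soft_l1",f_scale=.004).x
print("stations",q0, r(q0).round(3))
# rack corners seen in image (from view), refine with top-face pixels
px={(.135,.27):(244,126),(.135,-.27):(409,117),(-.135,-.27):(414,198),(-.135,.27):(248,208)}
r2=lambda q: np.concatenate([proj(d,P(q,*k,.02))-v for k,v in px.items()])
q=least_squares(r2,q0).x; print("corners",q,r2(q).round(1))
a,b,e,g=115,210,235,420
im=cv2.resize(f[a:b,e:g,::-1],None,fx=4,fy=4,interpolation=cv2.INTER_CUBIC)
for y in ys:
    for Q,col in((q,(255,255,0)),(q0,(255,0,255))):
        u=proj(d,P(Q,-.075,y,.058)); cv2.circle(im,tuple(int(v) for v in (u-[e,a]+.5)*4),3,col,-1)
for k,v in px.items():
    u=proj(d,P(q,*k,.02)); cv2.circle(im,tuple(int(v) for v in (u-[e,a]+.5)*4),4,(0,255,255),-1)
cv2.imwrite("pics/crop1.png",im)
for Q in(q,q0): print(P(Q,-.075,-.065,.045),np.degrees(Q[2]))
E
```

```text
stations [ 0.60250451 -0.03638668  0.09211908] [-0.001  0.009  0.    -0.001 -0.     0.008 -0.001 -0.006  0.002  0.002
  0.002  0.004  0.002 -0.012 -0.015 -0.023]
corners [ 0.60021959 -0.03585261  0.08202937] [-1.1 -0.6  0.8 -1.3  1.6  1.2 -1.3  0.6]
[ 0.53079771 -0.10677935  0.045     ] 4.699936534719039
[ 0.53380178 -0.10801025  0.045     ] 5.2780344957698375
```

View pics/crop1.png

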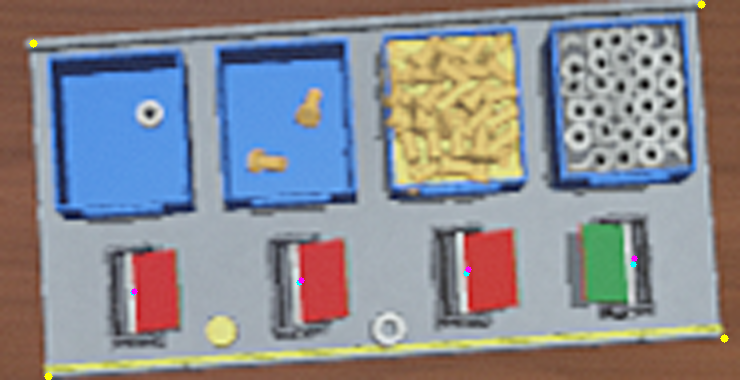

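The crop confirms it. The only wrong tag is the red one at crop (490,270), in front of the brass bin. Its fitted hinge is near (0.533, -0.108), with the rack turned about 5°. I'll go to the gap to its right, with fingers closed and the tool x axis along the row.

Units first: shifts go in shares of 0.5 m and turns go in shares of 2 pi rad. So 0.212 m / 0.5 = 0.424, -0.108 m / 0.5 = -0.216, -35.7 degrees / 360 = -0.0992.

Call:
{"name": "play_rows", "arguments": {
  "motion": [
    [[0.028,-0.016,0,0,0,-0.0067],[0.084,-0.05,0,0,0,-0.0197],[0.142,-0.084,0,0,0,-0.0331],[0.198,-0.116,0,0,0,-0.0461],[0.254,-0.15,0,0,0,-0.0594],[0.31,-0.184,0,0,0,-0.0728],[0.368,-0.216,0,0,0,-0.0858],[0.424,-0.25,0,0,0,-0.0992]]
  ],
  "fingers": 0
}}

```text
time_s: 1.67
position: [0.3962, -0.3699, 0.2397]
tcp_rot: [[0.504, 0.864, 0.0], [0.864, -0.504, 0.0], [0.001, 0.0, -1.0]]
force: [-0.1, 0.3, -0.6]
opening: 0.482
grasp_force: 0.0
```

```bash
cat > rel.py <<'E'
from h import *; import sys
from scipy.spatial.transform import Rotation as Ro
# goal tcp xyz and yaw (deg) of tool x, tool down -> shift and turn in tool axes
x,y,z,a=map(float,sys.argv[1:]); a=np.radians(a)
s=bot.read_state(); R=s["tcp_rot"]
G=np.array([[np.cos(a),np.sin(a),0],[np.sin(a),-np.cos(a),0],[0,0,-1]])
print(s["time_s"],s["position"].round(4),s["force"].round(1),s["opening"],(R.T@(np.array([x,y,z])-s["position"])).round(4),Ro.from_matrix(R.T@G).as_rotvec(degrees=True).round(2))
E
python3 rel.py .5387 -.1728 .24 95
```

```text
1.6667 [ 0.3962 -0.3699  0.2397] [-0.1  0.3 -0.6] 0.48217120209572384 [ 2.421e-01  2.380e-02 -1.000e-04] [ 2.000e-02 -3.000e-02 -3.524e+01]
```

In the tool's units: 0.242 m / 0.5 = 0.484, 0.23 m / 0.5 = 0.46, -35.2 degrees / 360 = -0.0978.

Call:
{"name": "play_rows", "arguments": {
  "motion": [
    [[0.068,0.006,0,0,0,-0.0139],[0.136,0.014,0,0,0,-0.0278],[0.204,0.02,0,0,0,-0.0417],[0.272,0.026,0,0,0,-0.0556],[0.34,0.034,0,0,0,-0.0694],[0.408,0.04,0,0,0,-0.0833],[0.46,0.046,0,0,0,-0.0944],[0.484,0.048,0,0,0,-0.0978]]
  ]
}}

```text
time_s: 2.33
position: [0.5403, -0.1724, 0.2397]
tcp_rot: [[-0.088, 0.996, 0.001], [0.996, 0.088, 0.001], [0.001, 0.001, -1.0]]
force: [0.1, -0.8, 0.4]
opening: 0.011
grasp_force: 0.0
```

In the tool's units: 0.09 m / 0.5 = 0.18, 0.08 m / 0.5 = 0.16.

Call:
{"name": "play_rows", "arguments": {
  "motion": [
    [[0,0,0,0,0,0],[0,0,0,0,0,0],[0,0,0.04,0,0,0],[0,0,0.08,0,0,0],[0,0,0.12,0,0,0],[0,0,0.16,0,0,0],[0,0,0.18,0,0,0],[0,0,0.18,0,0,0]]
  ]
}}

```text
time_s: 3.0
position: [0.5366, -0.1771, 0.1473]
tcp_rot: [[-0.078, 0.997, -0.005], [0.997, 0.078, 0.002], [0.003, -0.005, -1.0]]
force: [-0.9, -0.4, -0.1]
opening: 0.002
grasp_force: 0.0
```

```bash
python3 rel.py .5387 -.1728 .082 95; python3 - <<'E'
from h import *
o=[]
d=imaging.capture("top");o.append(cv2.resize(d["frame"][110:230,230:430],(800,480))[:300])
w=imaging.capture("wrist")["frame"];o.append(cv2.resize(w,(480,300)))
o[0]=cv2.resize(d["frame"][150:225,320:440],(480,300),interpolation=cv2.INTER_CUBIC)
cv2.imwrite("pics/near.png",np.vstack(o)[:,:,::-1])
E
```

```text
3.0 [ 0.5366 -0.1771  0.1473] [-0.9 -0.4 -0.1] 0.0015883011094826322 [0.0039 0.0027 0.0653] [-0.28 -0.16 -0.54]
```

View pics/near.png

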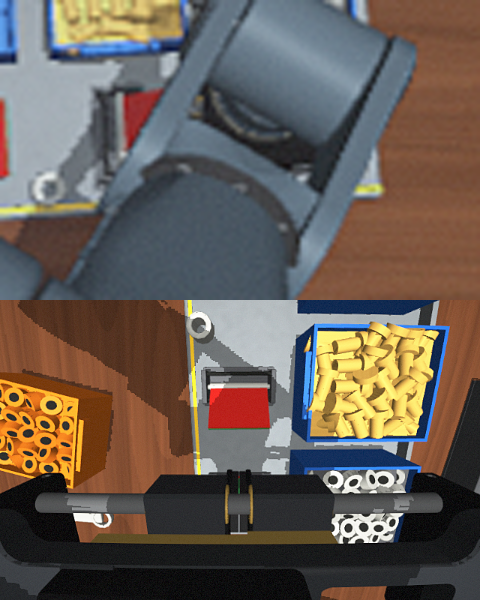

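The wrist view shows the target tag at (240,405) above the fingers, with the gap below it. Before the last descent I'll check where the finger is relative to the tag.

```bash
python3 - <<'E'
from h import *
w=imaging.capture("wrist"); f=w["frame"].astype(int)
s=bot.read_state(); print(s["position"].round(4),s["qvel"].round(2))
for n in("station1","tag1_hinge"): print([(x["at"],round(x["confidence"],2)) for x in finder.recognise("wrist",n)])
m=((f[...,0]>150)&(f[...,1]<70)&(f[...,2]<70)).astype(np.uint8)
n,l,st,c=cv2.connectedComponentsWithStats(m); k=1+np.argmax(st[1:,4]); print(st[k],c[k])
# predicted plate corners: red face of the leaning tag
yaw=np.radians(5); h=np.array([.533,-.108,.045]); X=np.array([np.cos(yaw),np.sin(yaw),0]);Y=np.array([-np.sin(yaw),np.cos(yaw),0])
for a in(-.03,.03): print(proj(w,h+a*X-.039*Y+[0,0,.034]).round(1))
x0,y0,ww,hh=st[k][:4]
# free edge lowest image rows -> ray to z=.079
from scipy.optimize import fsolve
for u in((x0,y0+hh),(x0+ww,y0+hh)):
    print(u,fsolve(lambda p:proj(w,[p[0],p[1],.079])-u,[.53,-.14]).round(4))
E
python3 rel.py .5387 -.1728 .082 95
```

```text
[ 0.5393 -0.1775  0.1504] [ 0.51 -0.81 -0.57 -0.03 -0.12 -0.12]
[([0.533, -0.1134, 0.0597], 0.91), ([0.5596, -0.2165, 0.0274], 0.75)]
[([0.5614, -0.2126, 0.0209], 0.64)]
[ 276  117   82   53 4140] [316.62101449 143.39516908]
[278.6 175. ]
[360.3 174.2]
(np.int32(276), np.int32(170)) [ 0.5045 -0.1459]
(np.int32(358), np.int32(170)) [ 0.5643 -0.1413]
3.25 [ 0.5397 -0.1772  0.1509] [-0.3  0.7 -0.2] 0.006755649827499197 [ 0.0046 -0.0008  0.0689] [ 0.13  0.09 -0.42]
```

In the tool's units: 0.067 m / 0.5 = 0.134, 0.055 m / 0.5 = 0.11.

Call:
{"name": "play_rows", "arguments": {
  "motion": [
    [[0.008,0,0,0,0,0],[0.014,0,0.02,0,0,0],[0.014,0,0.05,0,0,0],[0.014,0,0.08,0,0,0],[0.014,0,0.11,0,0,0],[0.014,0,0.134,0,0,0],[0.014,0,0.134,0,0,0],[0.014,0,0.134,0,0,0]]
  ]
}}

```text
time_s: 3.92
position: [0.538, -0.1688, 0.0819]
tcp_rot: [[-0.081, 0.997, -0.002], [0.997, 0.081, 0.001], [0.001, -0.001, -1.0]]
force: [-0.6, -0.7, 0.2]
opening: 0.005
grasp_force: 0.0
```

```bash
python3 rel.py .535 -.1047 .082 95
```

```text
3.9167 [ 0.538  -0.1688  0.0819] [-0.6 -0.7  0.2] 0.004544353200123502 [ 0.0641  0.0022 -0.0001] [-0.09 -0.06 -0.36]
```

In the tool's units: 0.052 m / 0.5 = 0.104, 0.047 m / 0.5 = 0.094.

Call:
{"name": "play_rows", "arguments": {
  "motion": [
    [[0.016,0,0,0,0,0],[0.032,0,0,0,0,0],[0.046,0,0,0,0,0],[0.06,0,0,0,0,0],[0.072,0,0,0,0,0],[0.084,0,0,0,0,0],[0.094,0,0,0,0,0],[0.104,0,0,0,0,0]]
  ]
}}

```text
time_s: 4.58
position: [0.5342, -0.1169, 0.0826]
tcp_rot: [[-0.081, 0.997, -0.0], [0.997, 0.081, 0.0], [0.0, -0.0, -1.0]]
force: [-0.4, -0.6, -1.1]
opening: 0.005
grasp_force: 0.2
```

In the tool's units: -0.03 m / 0.5 = -0.06, 0.005 m / 0.5 = 0.01.

Call:
{"name": "play_rows", "arguments": {
  "motion": [
    [[0.01,0,0,0,0,0],[0.02,0,0,0,0,0],[0.028,0,0,0,0,0],[0.032,0,0,0,0,0],[0.032,0,0,0,0,0],[0.032,0,0,0,0,0],[0.02,0,-0.02,0,0,0],[0.004,0,-0.06,0,0,0]]
  ]
}}

```text
time_s: 5.25
position: [0.5324, -0.1151, 0.1114]
tcp_rot: [[-0.081, 0.997, -0.005], [0.997, 0.081, 0.002], [0.003, -0.005, -1.0]]
force: [1.4, -0.4, 0.2]
opening: 0.0
grasp_force: 0.0
```

In the tool's units: -0.14 m / 0.5 = -0.28, -0.12 m / 0.5 = -0.24.

Call:
{"name": "play_rows", "arguments": {
  "motion": [
    [[0,0,-0.04,0,0,0],[-0.02,0,-0.1,0,0,0],[-0.06,0,-0.16,0,0,0],[-0.12,0,-0.22,0,0,0],[-0.18,0,-0.24,0,0,0],[-0.24,0,-0.24,0,0,0],[-0.28,0,-0.24,0,0,0],[-0.28,0,-0.24,0,0,0]]
  ]
}}

```text
time_s: 5.92
position: [0.546, -0.2608, 0.2342]
tcp_rot: [[-0.076, 0.997, 0.004], [0.997, 0.076, -0.005], [-0.005, 0.003, -1.0]]
force: [-0.5, -0.1, -0.9]
opening: 0.003
grasp_force: 0.0
```

```bash
python3 rel.py .535 -.3 .24 95; python3 - <<'E'
from h import *
d=imaging.capture("top")["frame"];w=imaging.capture("wrist")["frame"]
o=[cv2.resize(d[110:225,230:430],(520,299),interpolation=cv2.INTER_CUBIC),cv2.resize(w,(520,300))]
cv2.imwrite("pics/after.png",np.vstack(o)[:,:,::-1])
E
```

```text
5.9167 [ 0.546  -0.2608  0.2342] [-0.5 -0.1 -0.9] 0.0030684812782917474 [-0.0382 -0.0139 -0.0057] [ 0.19  0.28 -0.64]
```

View pics/after.png

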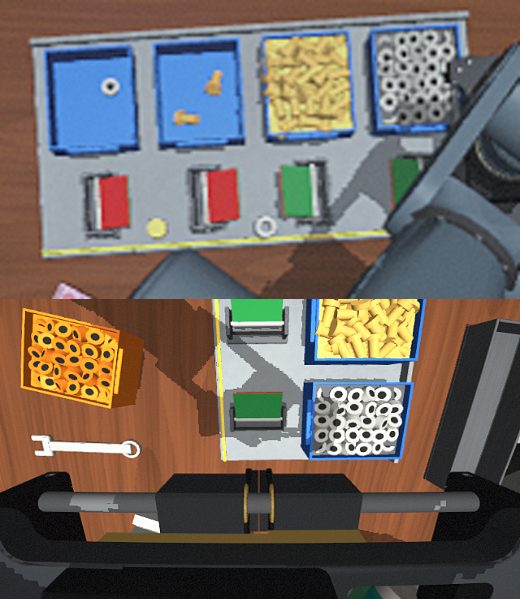

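The tag in front of the brass bin at (300,190) is now green, and the nut bin's tag at (405,180) is still green. The two tags in front of the empty bins, at (113,200) and (222,195), are still red, and nothing else has moved. The arm is clear of everything.

```bash
python3 -c "
from rig import bot
print(bot.hand_in())"
```

```text
the job is handed in; nothing more can be done
None
```

I pushed over the one wrong tag, in front of the brass-bolt bin, so both full bins now show green and both nearly empty bins red; the job is handed in, but no verdict was returned.

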